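# Feed a cell end plate along the fence of a contact-test jig with a push stick

## Task

Load the steel end plate into the contact-test jig with the wooden push stick, gripper off the plate: press the plate square against the white fence before its front edge crosses the black line (the contact roller must run along its margin, not over the sealing face), then feed it along, flush with the fence all the way, under the sprung brass roller until it is fully home against the end stop. Push gently, never with more than 25 N. Then stand the push stick upright on the bench clear of the jig, leaving the two vials where they are.

Things in the scene. Friction and masses are not known exactly. Their poses are not given: they have to be found in the camera images.
- jig: Contact-test jig fixed to the bench: grey board 210 x 400 x 12 mm on 18 mm feet; its top, the bed the plate slides on, is 30 mm above the bench. Origin: on the bench under its centre; x points across the bed to the fence, y along the fence in the feed direction (towards the end stop), z up. Board: x = -105 to 105, y = -200 to 200 mm. A thin black line across the bed at y = -35 mm ends the loading area.
- fence (a point): Middle of the fence's working face, level with the bed: jig x = 50, y = 0, z = 30 mm; axes as the jig's. The rigid white PTFE fence runs along y from -190 to 190 mm, 20 mm high above the bed, 18 mm thick; the plate runs on its -x side. Behind it, at jig x = 82 to 102, y = 13 to 47 mm, stands the roller's bracket, 88 mm above the bench with its terminal.
- plate: Steel end plate lying on the bed in the loading area, 92 x 92 x 11 mm, 0.55 to 0.85 kg; sliding it takes 2 to 5 N. Origin: centre of its underside; x, y along its sides, z up. At first up to 13 degrees askew and 10 to 45 mm off the fence, front edge short of the line. Flush with the fence its origin is at jig x = 4 mm; home it is at jig y = 93 to 111 mm (46 mm short of the stop's face).
- push_stick: Wooden push shoe, 0.13 kg, standing on its flat sole on the bench right of the jig. Origin: on the sole under the middle of the grip; in use its x, y, z point as the jig's. The grip is an upright blade 18 mm thick (across x), y = -33 to 33 mm, to be held 28 to 64 mm above the sole (64: its top). Its foot, 14 mm thick, has a notch for a plate's corner (see stick_notch).
- stick_notch (a point): Inner corner of the stick's notch, on the sole: x = 15, y = -6 mm from the stick's origin; same axes. It takes the plate's rear outer corner. The heel (x = -15 to 50, y = -36 to -6 mm of the stick) pushes the plate's rear edge with its +y face; the cheek (x = -15 to 15, y = -6 to 47 mm) presses its outer side to the fence with its +x face; both have 4 mm rubber.
- stop_pin (a joint): Weak sprung pin (up to 0.8 N) in the end stop's face: metres pushed in; 0 stands out 6 mm, 0.006 flush, the plate being home. The stop, a rigid metal bar across the bed (jig x = -42 to 50 mm, 24 mm deep, 32 mm above the bed with its knobs), is clamped in slots, its face square to the fence at a setting from jig y = 139 to 157 mm that is not measured: find it by feel.
- contact_arm (a joint): Sprung brass arm hinged on a shaft over the fence (jig y = 30 mm, 30 to 38 mm above the bed, out to x = 23 mm): radians lifted. Its roller, 20 mm across and 11 mm wide, is over the bed at jig x = 37, y = 85 mm, 8.5 mm above it at rest (0); the plate lifts it to about 0.045 in passing. It presses with some 3 N.
- vial_a: Bystander: small glass vial with a screw cap, 27 mm across, 50 mm tall, standing on the bench behind the fence. Origin: centre of its underside.
- vial_b: Bystander: another vial like it, left of the first. Origin: centre of its underside.
Not all that is in view belongs to the job. Of the things like the push_stick, leave any that is green or red; of the rest the larger one is meant.

How it is judged:
By the outcome, as a careful person would: the job done as asked, in the order asked, and still so for the second after the job is handed in, with the robot touching nothing.
It also fails if it takes over 72 s, if anything falls off the work surface, if the arm or the gripper's body presses on something with over 40 N, if the wrist force passes 120 N, or if a joint passes its speed limit or range.

## Robot

A 6-joint arm with a two-finger parallel gripper is mounted at the origin on a cart in front of the work surface, level with it; the furniture and walls round the work are solid. World frame = base frame: x ahead of the robot, y to its left, z up, the work surface at z = 0. Lengths are in m, angles in rad, forces in N, time in s.
With the tool pointing down it reaches from about 0.275 to 0.85 m from the base axis. Payload 5.2 kg.
Tool frame: the origin (TCP) lies at the very end of the fingers, on their centre line; the grasp point (between the pads) lies arm.hold_point_z behind it (arm.hold_point_z is the distance from the TCP to the grasp point, in m); z points along the fingers, x is the direction in which the jaws open and shut, and the axes are right-handed (so a half turn about z gives the same grasp; the last joint's range is limited). The gripper opens to 85 mm and grips with 20 to 120 N. Pads are 22 mm wide; open, the fingers measure 114 mm over their backs; the gripper's body (76 mm by 85 mm) begins 54 mm behind the grasp point. The pads swing forward as they close: fully open they stand 13 mm farther back than shut.
Start: joints at [-1.465, 0.259, 1.535, -0, 1.348, -0.203], TCP at [0.167, -0.524, 0.231] pointing down, gripper open.
Joint ranges: [-3.14, 3.14], [-0.91, 2.08], [0.19, 2.58], [-1.22, 4.36], [0.22, 2.71], [-3.12, 3.12]. Speed limits (rad/s): [2.57, 2.57, 3.14, 3.14, 3.14, 3.14].

## Interface

Orientations are given as a rotation vector (axis times angle).
In Python, from rig import arm, vision gives the robot as it stands. The module is installed in compiled form; this text tells all that it offers.
- The arm moves only by the shell command python3 -m jog 'ROWS' [OPENING] [FORCE]. ROWS is JSON, a list of rows, each a list of 4 numbers: the shift along the tool's x, y, z in m, then the turn about the tool's z in degrees. In form: [[x, y, z, yaw], ...]. A call has exactly 5 rows; each row shifts and turns the pose as measured when the row begins, along the tool's axes as they then stand; what a row does not reach is not made up. A row lasts 1/12 s, in which the tool goes at most 41.7 mm and 7.16 degrees, less where a joint would pass 70% of its speed; a pose out of reach is approached as far as the arm can. A call is refused whole if a number of a shift passes 0.0417 or a number of a turn 7.16, either way. A call with a gripper value outside its range is refused whole. OPENING is the gripper command: -1 is shut, 1 is fully open, values between are in proportion, set as the call begins (- or left out, the last holds). The fingers move at their own pace and stop on an object; FORCE is the grip in N (left out, the last holds). Time passes only in rows, so rows that do not move let the fingers close, or fill a call up. It gives the time, the measured TCP pose, the force and the opening at its end, in the units of the state.
- arm.observe(): the state, without advancing time (a new reading comes with each control period).
- vision.read_camera(name): name is "scene" or "side" or "wrist"; returns a dict with "image" (480x640x3 uint8, red, green, blue), "vfov" (degrees; the focal length in pixels is half the picture's height over the tangent of half this angle, whatever the lens; pixels are square), "cx", "cy" (the principal point, pixels), "extrinsics" (4x4, takes a point from world to camera coordinates). Camera axes: x right, y up, looking along -z (the intrinsics and any distortion apply to the point x, -y, -z); pixel columns grow to the right and rows downward; lengths in m; the calibration is good to about 2 mm. The wrist camera is an equidistant fisheye: a pixel r from the principal point sees the ray r / f radians off the axis. A picture is of the moment at which its call begins. There is no depth.
- arm.sign_off(): hands the job in, once; it reports no verdict.
Trained networks look in a picture, given as the dict that the camera call returned (one of the last four; its "shot" number tells which), for a name from the list of things; names that differ only in an ending like _2 or _b are one class to them, and where a whole thing is asked for, a point or a joint stands for the part that bears it (a point fixed in the world has none). Each returns a list of dicts, best first, with "score" (0 to 1); they miss things now and then, are a little off and sometimes report something else, mostly with a low value. They report only what shows in the picture. A call takes as long as a camera call. They do not tell look-alikes from the thing itself.
- vision.boxes_of(picture, target): "centre" ([column, row] in pixels, amid what is visible of it).
- vision.outline_of(picture, target): "pixels" (480x640 bool, what is visible of it) and "centre" ([column, row] in pixels, amid what is visible of it).
- vision.spot_point(picture, target): "centre" ([column, row] in pixels: a listed point, or the origin of a listed thing).
The state is a dict: "time": time; "joint_positions": joint angles; "joint_vel": joint speeds; "joint_torque": joint torques, N m; "tcp_pos": TCP position; "orientation": TCP orientation; "force": force on the tool from outside, world axes, zero at the start; "wrist_torque": the same for the moment, N m; "opening": opening from 0.0 (shut) to 1.0 (fully open).
Only numpy, scipy, OpenCV 4.12 (cv2) and the standard library are available. Lean on these libraries where they do the work, as an engineer would, in place of code of your own. Each camera call takes 0.05 s, during which the arm holds its last target. There are 200 camera calls.

## Working session

There is one attempt and no reset: what is moved stays moved. The work goes in short steps, Python scripts to look and compute and a shell command to move; the robot and the scene stay as the last step left them, time stands still between calls to the robot, and variables do not carry over. Pictures are saved under pics/ and viewed, about 8 in all and at most 12, crops included, and the job is handed in when it is done.

```bash
mkdir -p pics; cat > h.py <<'E'
import numpy as np, cv2
from rig import arm, vision
def ray(p,px):
    f=240/np.tan(np.radians(p['vfov'])/2); u=(px[0]-p['cx'])/f; v=(px[1]-p['cy'])/f
    if p.get('name')=='wrist':
        r=np.hypot(u,v); s=np.sin(r)/r if r>1e-9 else 1
        d=np.array([u*s,-v*s,-np.cos(r)])
    else: d=np.array([u,-v,-1.])
    E=np.array(p['extrinsics']); R=E[:3,:3]; t=E[:3,3]
    return -R.T@t, R.T@d
def at(p,px,z):
    c,d=ray(p,px); return c+d*(z-c[2])/d[2]
def proj(p,X):
    E=np.array(p['extrinsics']); c=E[:3,:3]@np.array(X)+E[:3,3]; f=240/np.tan(np.radians(p['vfov'])/2)
    x,y,z=c[0],-c[1],-c[2]
    if p.get('name')=='wrist':
        r=np.hypot(x,y); k=np.arctan2(r,z)/max(r,1e-9)
    else: k=1/z
    return np.array([p['cx']+f*x*k,p['cy']+f*y*k])
def cam(n):
    p=vision.read_camera(n); p['name']=n; return p
def save(p,fn,crop=None,s=1):
    im=p['image'][:,:,::-1]
    if crop: im=im[crop[1]:crop[3],crop[0]:crop[2]]
    cv2.imwrite('pics/'+fn,cv2.resize(im,None,fx=s,fy=s,interpolation=cv2.INTER_CUBIC))
E
python3 - <<'E'
from h import *
o=arm.observe();print({k:np.round(v,3).tolist() for k,v in o.items()},arm.hold_point_z)
for n in ['scene','side','wrist']:
    p=cam(n);save(p,n+'0.png');print(n,p.keys(),p['vfov'],p['cx'],p['cy'],np.round(p['extrinsics'],3).tolist())
    for t in ['jig','fence','plate','push_stick','stick_notch','vial_a']:
        z={'fence':.03,'plate':.03}.get(t,0)
        print(t,[(np.round(d['centre']).tolist(),round(d['score'],2),np.round(at(p,d['centre'],z)[:2],3).tolist()) for d in vision.spot_point(p,t)[:4]])
E
```

```text
{'time': 0.0, 'joint_positions': [-1.465, 0.259, 1.536, -0.0, 1.348, -0.203], 'joint_vel': [0.0, -0.0, 0.0, -0.0, -0.0, -0.001], 'joint_torque': [-0.002, -44.604, -29.057, -0.0, 0.012, -0.0], 'tcp_pos': [0.167, -0.523, 0.23], 'orientation': [-2.535, 1.853, 0.002], 'force': [0.394, 0.512, -0.451], 'wrist_torque': [0.0, -0.03, -0.035], 'opening': 1.001} 0.0187
scene dict_keys(['image', 'vfov', 'cx', 'cy', 'extrinsics', 'shot', 'name']) 48.6851795401932 316.35954584506703 236.2044005700627 [[-0.907, -0.421, -0.002, 0.437], [0.234, -0.508, 0.829, -0.279], [-0.35, 0.752, 0.559, -0.778], [0.0, 0.0, 0.0, 1.0]]
jig [([292.0, 351.0], 0.8, [0.497, 0.065])]
fence [([261.0, 327.0], 0.96, [0.558, 0.062])]
plate [([322.0, 288.0], 0.92, [0.505, -0.076])]
push_stick [([377.0, 241.0], 0.88, [0.477, -0.308]), ([356.0, 212.0], 0.7, [0.564, -0.405]), ([411.0, 272.0], 0.61, [0.377, -0.233])]
stick_notch [([407.0, 275.0], 0.75, [0.382, -0.22]), ([367.0, 189.0], 0.64, [0.581, -0.522]), ([355.0, 211.0], 0.57, [0.569, -0.406]), ([372.0, 243.0], 0.55, [0.484, -0.298])]
vial_a [([183.0, 324.0], 0.86, [0.706, 0
[... 529 characters left out ...]
 ([311.0, 297.0], 0.74, [0.476, -0.298]), ([399.0, 357.0], 0.68, [0.592, -0.517])]
stick_notch [([395.0, 362.0], 0.88, [0.58, -0.524]), ([374.0, 322.0], 0.81, [0.582, -0.414]), ([314.0, 295.0], 0.71, [0.486, -0.293]), ([264.0, 286.0], 0.7, [0.384, -0.229])]
vial_a [([363.0, 219.0], 0.65, [0.715, -0.011]), ([351.0, 205.0], 0.62, [0.708, 0.077]), ([317.0, 298.0], 0.39, [0.489, -0.303])]
wrist dict_keys(['image', 'vfov', 'cx', 'cy', 'extrinsics', 'shot', 'name']) 65.70646984690485 326.94411158899715 233.42502158307158 [[0.304, -0.953, -0.001, -0.55], [0.918, 0.293, -0.266, 0.034], [0.254, 0.08, 0.964, -0.378], [0.0, 0.0, 0.0, 1.0]]
jig []
fence []
plate []
push_stick []
stick_notch []
vial_a []
```

```bash
python3 -c "
import cv2,numpy as np
a=cv2.imread('pics/side0.png');b=cv2.imread('pics/scene0.png')
A=cv2.resize(a[120:420,160:460],None,fx=1.33,fy=1.33);B=cv2.resize(b[150:450,150:450],None,fx=1.33,fy=1.33)
cv2.imwrite('pics/both.png',np.hstack([A,B]))"
```

```text
(no output)
```

View pics/both.png

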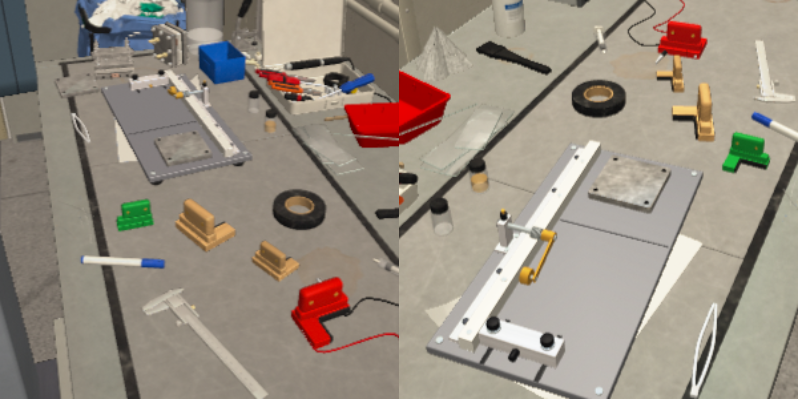

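Candidates for the stick: green (side 262,289; ruled out by colour), larger wooden (311,297), smaller wooden (364,326), red (399,357; ruled out by colour). I choose the wooden one at (311,297), about world (0.477, -0.303). Next I fit the poses by silhouette and check the choice in a crop.

```bash
cat >> h.py <<'E'
from scipy.optimize import minimize
def box(x0,x1,y0,y1,z0,z1): return [(x,y,z) for x in(x0,x1) for y in(y0,y1) for z in(z0,z1)]
M={'jig':np.array(box(-105,105,-200,200,18,30)+box(50,68,-190,190,30,50)+box(82,102,13,47,30,88)+box(-42,50,148,172,30,62))/1e3,
'plate':np.array(box(-46,46,-46,46,0,11))/1e3,
'push_stick':np.array(box(-9,9,-33,33,14,64)+[(x,y,z) for x,y in [(-15,-36),(50,-36),(50,-6),(-15,47),(15,47)] for z in(0,14)])/1e3}
def world(t,q,z0=0):
    c,s=np.cos(q[2]),np.sin(q[2]); P=np.array(t,float)
    return np.c_[q[0]+c*P[:,0]-s*P[:,1],q[1]+s*P[:,0]+c*P[:,1],P[:,2]+z0]
def hullmask(pts):
    m=np.zeros((480*2,640*2),np.uint8); cv2.fillConvexPoly(m,cv2.convexHull(np.round(pts*2*16).astype(np.int32)),1,shift=4); return m
def fit(obs,t,q0,z0=0):
    H=[]
    for p,m in obs:
        k=cv2.connectedComponentsWithStats(m.astype(np.uint8)); ys,xs=np.nonzero(k[1]==1+np.argmax(k[2][1:,4])); H.append((p,hullmask(np.c_[xs,ys].astype(float))))
    def cost(q):
        c=0
        for p,h in H:
            g=hullmask(np.array([proj(p,X) for X in world(M[t],q,z0)])); c+=1-(g&h).sum()/(g|h).sum()
        return c/len(H)
    best=None
    for dy in (-.2,0,.2):
        s=np.array(q0)+[0,0,dy]
        r=minimize(cost,s,method='Nelder-Mead',options=dict(initial_simplex=[s,s+[.01,0,0],s+[0,.01,0],s+[0,0,.1]],xatol=2e-4,fatol=1e-4))
        if best is None or r.fun<best.fun: best=r
    return best.x,best.fun
def pick(p,t,X):
    u=proj(p,X); return min([d for d in vision.outline_of(p,t)],key=lambda d:np.hypot(*(np.array(d['centre'])-u)))['pixels']
E
python3 - <<'E'
from h import *
A=cam('scene');B=cam('side')
for t,X,z in [('jig',(.505,.063,.03),0),('plate',(.506,-.075,.035),.03),('push_stick',(.477,-.303,.03),0)]:
    ms=[(p,pick(p,t,X)) for p in(A,B)]
    for o in ([ms[0]],[ms[1]],ms):
        q,f=fit(o,t,[X[0],X[1],-.12 if t!='push_stick' else 0],z); print(t,np.round(q,4),round(np.degrees(q[2]),2),round(f,3))
im=np.hstack([cv2.resize(A['image'][180:280,330:430],(400,400)),cv2.resize(B['image'][250:350,260:360],(400,400))])
cv2.imwrite('pics/stick.png',im[:,:,::-1])
E
```

```text
jig [0.5053 0.0587 0.0886] 5.08 0.04
jig [0.5077 0.0519 0.0781] 4.47 0.065
jig [0.5056 0.0582 0.0853] 4.89 0.063
plate [ 0.501  -0.0737  0.0821] 4.7 0.026
plate [ 0.5041 -0.072   0.0444] 2.54 0.032
plate [ 0.5022 -0.0736  0.0908] 5.2 0.05
push_stick [ 0.469  -0.2968  0.3586] 20.55 0.122
push_stick [ 0.4736 -0.3007  0.4178] 23.94 0.061
push_stick [ 0.4712 -0.3001  0.3668] 21.02 0.116
```

View pics/stick.png

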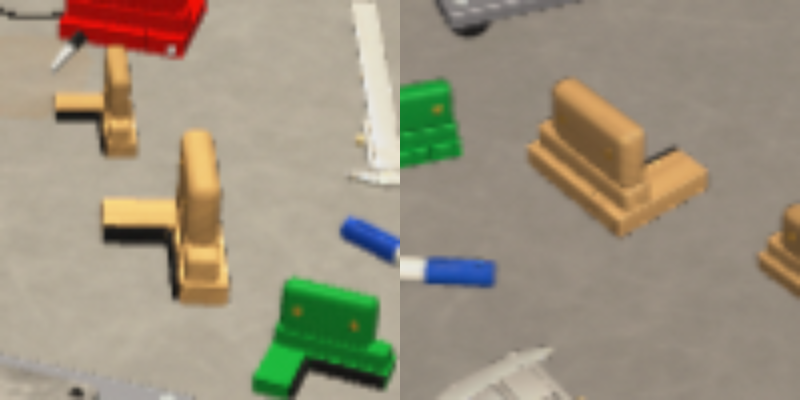

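```bash
cat >> h.py <<'E'
from scipy.spatial.transform import Rotation as Ro
def ang(o=None):
    o=o or arm.observe(); R=Ro.from_rotvec(o['orientation']).as_matrix(); return np.degrees(np.arctan2(R[1,0],R[0,0])),R
def plan(target,a1,n):
    "rows in tool axes to take the TCP to target (world) with tool x at a1 deg"
    o=arm.observe(); a0,_=ang(o); d=(np.array(target)-o['tcp_pos'])/n; da=(a1-a0+180)%360-180
    print('from',np.round(o['tcp_pos'],4),round(a0,2),'force',np.round(o['force'],1),'t',round(o['time'],2))
    for i in range(n):
        a=np.radians(a0+da*i/n); x=[np.cos(a),np.sin(a)]; y=[np.sin(a),-np.cos(a)]
        print([round(float(v),4) for v in(d[:2]@x,d[:2]@y,-d[2])]+[round(-da/n,2)],end=',\n' if i%5==4 else ',')
E
python3 -c "
from h import *
plan([.472,-.300,.16],22,15)"
```

```text
from [ 0.1672 -0.524   0.2313] -72.31 force [0.4 0.6 1. ] t 1.45
[-0.0081, -0.0239, 0.0048, np.float64(-6.29)],[-0.0054, -0.0246, 0.0048, np.float64(-6.29)],[-0.0027, -0.0251, 0.0048, np.float64(-6.29)],[0.0001, -0.0252, 0.0048, np.float64(-6.29)],[0.0029, -0.0251, 0.0048, np.float64(-6.29)],
[0.0056, -0.0246, 0.0048, np.float64(-6.29)],[0.0083, -0.0238, 0.0048, np.float64(-6.29)],[0.0108, -0.0228, 0.0048, np.float64(-6.29)],[0.0132, -0.0215, 0.0048, np.float64(-6.29)],[0.0155, -0.0199, 0.0048, np.float64(-6.29)],
[0.0176, -0.0181, 0.0048, np.float64(-6.29)],[0.0195, -0.016, 0.0048, np.float64(-6.29)],[0.0211, -0.0138, 0.0048, np.float64(-6.29)],[0.0225, -0.0114, 0.0048, np.float64(-6.29)],[0.0236, -0.0089, 0.0048, np.float64(-6.29)],
```

```bash
sed -i 's/round(-da\/n,2)/round(float(-da\/n),2)/' h.py
python3 -m jog '[[-0.008,-0.024,0.005,-6.3],[-0.005,-0.025,0.005,-6.3],[-0.003,-0.025,0.005,-6.3],[0,-0.025,0.005,-6.3],[0.003,-0.025,0.005,-6.3]]' 1 40
python3 -m jog '[[0.006,-0.025,0.005,-6.3],[0.008,-0.024,0.005,-6.3],[0.011,-0.023,0.005,-6.3],[0.013,-0.022,0.005,-6.3],[0.016,-0.02,0.005,-6.3]]'
python3 -m jog '[[0.018,-0.018,0.005,-6.3],[0.02,-0.016,0.005,-6.3],[0.021,-0.014,0.005,-6.3],[0.023,-0.011,0.005,-6.3],[0.024,-0.009,0.005,-6.3]]'
python3 - <<'E'
from h import *
plan([.472,-.300,.16],22,5)
p=cam('wrist');save(p,'w1.png')
for t in ['push_stick','stick_notch']:
    for d in vision.spot_point(p,t)[:3]: print(t,np.round(d['centre']),round(d['score'],2),np.round(at(p,d['centre'],0),4))
m=pick(p,'push_stick',(.472,-.3,.03)); print(m.sum())
print(fit([(p,m)],'push_stick',[.472,-.3,.37]))
E
```

```text
time: 1.87
tcp_pos: [0.2678, -0.4515, 0.2062]
orientation: [2.946, -1.075, 0.001]
force: [1.0, -0.3, -0.3]
opening: 1.0
time: 2.28
tcp_pos: [0.3731, -0.3695, 0.18]
orientation: [3.129, -0.192, 0.0]
force: [0.2, -0.5, -0.6]
opening: 0.998
time: 2.7
tcp_pos: [0.4772, -0.2853, 0.1537]
orientation: [3.052, 0.708, -0.001]
force: [-0.4, -0.3, -0.4]
opening: 1.005
from [ 0.4772 -0.2853  0.1537] 26.1 force [-0.4 -0.3 -0.4] t 2.7
[-0.0022, 0.0022, -0.0013, 0.82],[-0.0022, 0.0022, -0.0013, 0.82],[-0.0022, 0.0022, -0.0013, 0.82],[-0.0021, 0.0023, -0.0013, 0.82],[-0.0021, 0.0023, -0.0013, 0.82],
push_stick [315. 228.] 0.95 [ 0.4728 -0.299   0.    ]
push_stick [350. 366.] 0.77 [ 0.5621 -0.408   0.    ]
push_stick [245. 112.] 0.63 [ 0.3812 -0.2373  0.    ]
stick_notch [255. 100.] 0.88 [ 0.3846 -0.2254  0.    ]
stick_notch [360. 370.] 0.7 [ 0.5739 -0.4083  0.    ]
stick_notch [333. 237.] 0.63 [ 0.4899 -0.2997  0.    ]
6076
(array([ 0.47218467, -0.30104845,  0.41864594]), np.float64(0.07449676491732571))
```

View pics/w1.png

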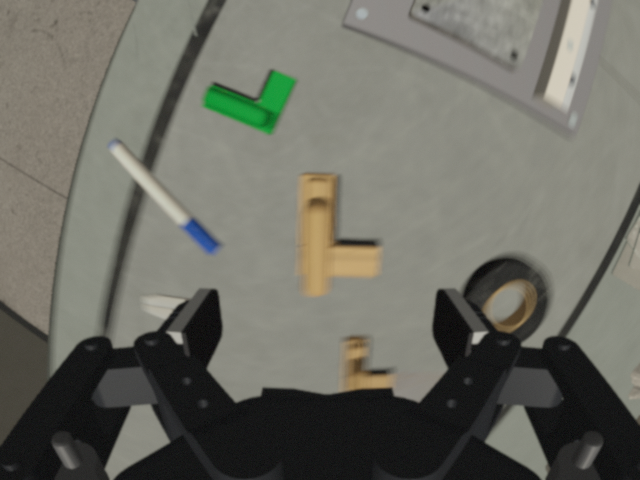

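```bash

python3 -m jog '[[-0.005,0.005,0.012,0.7],[-0.005,0.005,0.012,0.7],[-0.001,0.002,0.012,0.2],[0,0,0.012,0],[0,0,0.012,0]]' 1 40
python3 -c "
from h import *
plan([.4722,-.3002,.029],24.5,5)"
```

```text
time: 3.32
tcp_pos: [0.4705, -0.309, 0.097]
orientation: [3.059, 0.635, 0.004]
force: [0.0, 0.4, 0.1]
opening: 1.0
from [ 0.4705 -0.309   0.097 ] 23.46 force [0.  0.4 0.1] t 3.32
[0.001, -0.0015, 0.0136, -0.21],[0.001, -0.0015, 0.0136, -0.21],[0.001, -0.0015, 0.0136, -0.21],[0.001, -0.0015, 0.0136, -0.21],[0.001, -0.0015, 0.0136, -0.21],
```

```bash

python3 -m jog '[[0.001,-0.002,0.014,-0.2],[0.001,-0.002,0.014,-0.2],[0.001,-0.002,0.014,-0.2],[0.001,-0.002,0.010,-0.2],[0.001,-0.001,0.008,-0.2]]'
python3 -m jog '[[0,0,0,0],[0,0,0,0],[0,0,0,0],[0,0,0,0],[0,0,0,0]]'
python3 -c "
from h import *
plan([.4722,-.3002,.029],24.5,5)"
```

```text
time: 3.73
tcp_pos: [0.4677, -0.3066, 0.0356]
orientation: [3.054, 0.637, 0.004]
force: [-0.5, 0.3, 0.1]
opening: 1.001
time: 4.15
tcp_pos: [0.4669, -0.3083, 0.036]
orientation: [3.055, 0.632, 0.004]
force: [0.9, 0.1, -0.9]
opening: 0.996
from [ 0.4669 -0.3083  0.036 ] 23.37 force [ 0.9  0.1 -0.9] t 4.15
[0.0016, -0.0011, 0.0014, -0.23],[0.0016, -0.0011, 0.0014, -0.23],[0.0016, -0.001, 0.0014, -0.23],[0.0016, -0.001, 0.0014, -0.23],[0.0016, -0.001, 0.0014, -0.23],
```

```bash

python3 -m jog '[[0.006,-0.005,0.006,-1],[0.003,-0.003,0.002,-0.3],[0,0,0,0],[0,0,0,0],[0,0,0,0]]'
python3 -c "
from h import *
plan([.4722,-.3002,.029],24.5,1)"
```

```text
time: 4.57
tcp_pos: [0.4737, -0.2965, 0.0284]
orientation: [3.044, 0.671, 0.006]
force: [0.0, -0.9, -0.5]
opening: 1.0
from [ 0.4737 -0.2965  0.0284] 24.87 force [ 0.  -0.9 -0.5] t 4.57
[-0.0029, 0.0028, -0.0006, 0.37],
```

```bash

python3 -m jog '[[-0.003,0.002,0,0],[0,0,0,0],[0,0,0,0],[0,0,0,0],[0,0,0,0]]' -1 90
python3 -m jog '[[0,0,0,0],[0,0,0,0],[0,0,0,0],[0,0,0,0],[0,0,0,0]]'
python3 - <<'E'
from h import *
plan([.4722,-.3002,.029],24.5,1)
A=cam('scene')
m=pick(A,'push_stick',(.472,-.3,.03)); print(m.sum())
B=cam('side')
for p in (A,B):
  print([(np.round(at(p,d['centre'],0),4)[:2],round(d['score'],2)) for d in vision.spot_point(p,'push_stick')[:4]])
E
```

```text
time: 4.98
tcp_pos: [0.4717, -0.3002, 0.0287]
orientation: [3.044, 0.671, 0.006]
force: [0.1, -0.7, 0.1]
opening: 0.299
time: 5.4
tcp_pos: [0.4717, -0.3005, 0.0288]
orientation: [3.043, 0.67, 0.007]
force: [-0.7, 0.1, -0.8]
opening: 0.198
from [ 0.4717 -0.3005  0.0288] 24.84 force [-0.7  0.1 -0.8] t 5.4
[0.0006, -0.0001, -0.0002, 0.34],686
[(array([ 0.3786, -0.2429]), 0.96), (array([ 0.5871, -0.5066]), 0.9), (array([ 0.4751, -0.3034]), 0.78), (array([ 0.5657, -0.4101]), 0.47)]
[(array([ 0.5558, -0.4228]), 0.84), (array([ 0.5886, -0.512 ]), 0.79), (array([ 0.3747, -0.2437]), 0.79), (array([ 0.4743, -0.3124]), 0.67)]
```

```bash

python3 -m jog '[[0,0,-0.02,0],[0,0,-0.035,0],[0,0,-0.035,0],[0,0,-0.035,0],[0,0,-0.035,0]]'
python3 -c "
from h import *
plan([.4357,-.1334,.21],4.9,5)"
```

```text
time: 6.07
tcp_pos: [0.4646, -0.2917, 0.1834]
orientation: [3.064, 0.674, -0.016]
force: [0.5, -0.6, -0.8]
opening: 0.201
from [ 0.4646 -0.2917  0.1834] 24.82 force [ 0.5 -0.6 -0.8] t 6.07
[0.008, -0.0312, -0.0053, 3.98],[0.0059, -0.0316, -0.0053, 3.98],[0.0037, -0.032, -0.0053, 3.98],[0.0014, -0.0321, -0.0053, 3.98],[-0.0008, -0.0322, -0.0053, 3.98],
```

```bash

python3 -m jog '[[0.008,-0.031,-0.005,4],[0.006,-0.032,-0.005,4],[0.004,-0.032,-0.005,4],[0.001,-0.032,-0.005,4],[-0.001,-0.032,-0.005,4]]'
python3 -m jog '[[0,0,0,0],[0,0,0,0],[0,0,0,0],[0,0,0,0],[0,0,0,0]]'
python3 - <<'E'
from h import *
plan([.4357,-.1334,.21],4.9,5)
print(ang()[1].round(3))
p=cam('wrist');save(p,'w2.png')
for t,z in [('jig',0),('fence',.03),('plate',.03),('push_stick',.18),('stick_notch',.18)]:
    for d in vision.spot_point(p,t)[:3]: print(t,np.round(d['centre']),round(d['score'],2),np.round(at(p,d['centre'],z),4))
print(fit([(p,pick(p,'jig',(.505,.06,.03)))],'jig',[.505,.06,.085]))
print(fit([(p,pick(p,'plate',(.505,-.074,.03)))],'plate',[.503,-.074,.085],.03))
E
```

```text
time: 6.48
tcp_pos: [0.4398, -0.1373, 0.2156]
orientation: [3.119, 0.097, 0.008]
force: [0.9, 0.4, -1.6]
opening: 0.199
time: 6.9
tcp_pos: [0.438, -0.1317, 0.2162]
orientation: [3.121, 0.104, 0.008]
force: [1.0, 0.1, -1.1]
opening: 0.201
from [ 0.438  -0.1317  0.2162] 3.81 force [ 1.   0.1 -1.1] t 6.9
[-0.0005, 0.0003, 0.0012, -0.22],[-0.0005, 0.0003, 0.0012, -0.22],[-0.0005, 0.0003, 0.0012, -0.22],[-0.0005, 0.0003, 0.0012, -0.22],[-0.0005, 0.0003, 0.0012, -0.22],
[[ 0.998  0.066  0.005]
 [ 0.066 -0.998 -0.019]
 [ 0.004  0.019 -1.   ]]
jig [412.  12.] 0.9 [0.5087 0.0613 0.    ]
fence [466.  12.] 0.75 [0.554  0.0608 0.03  ]
plate [403. 148.] 0.96 [ 0.5028 -0.0749  0.03  ]
push_stick [327. 275.] 0.83 [ 0.4389 -0.1358  0.18  ]
push_stick [265. 293.] 0.81 [ 0.407  -0.1489  0.18  ]
stick_notch [354. 283.] 0.8 [ 0.4531 -0.1399  0.18  ]
stick_notch [270. 285.] 0.57 [ 0.4095 -0.144   0.18  ]
(array([0.50548194, 0.05952082, 0.08844315]), np.float64(0.06877788874512336))
(array([ 0.50306086, -0.07354867,  0.05528188]), np.float64(0.02610432650837613))
```

View pics/w2.png

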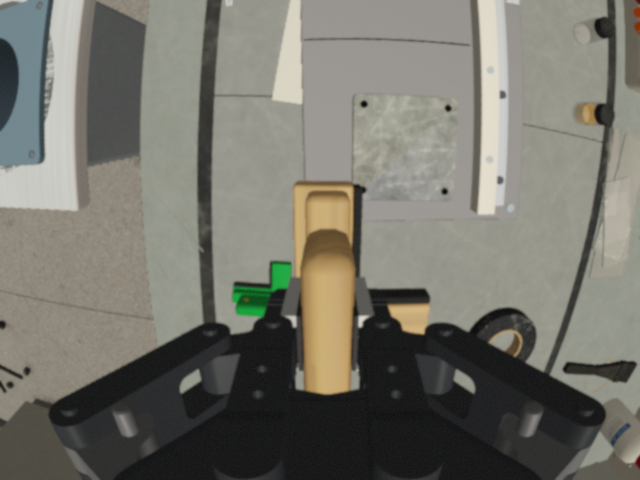

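```bash
python3 - <<'E'
from h import *
p=cam('wrist'); im=p['image'].astype(float)
g=cv2.GaussianBlur(im.mean(2),(3,3),0)
P=[]
for r in range(15,206,5):
    d=np.diff(g[r,455:492]); c=455+.5+np.argmax(d); P.append(at(p,(c,r),.03)[:2])
P=np.array(P); k=np.polyfit(P[:,1],P[:,0],1); res=P[:,0]-np.polyval(k,P[:,1]); ok=abs(res)<.0015
k=np.polyfit(P[ok,1],P[ok,0],1); print('fence line x=',k,'yaw',-np.degrees(np.arctan(k[0])),ok.sum(),res.std())
# black line
Q=[]
for c in range(310,462,5):
    r=28+np.argmin(g[28:56,c]); Q.append(at(p,(c,r),.03)[:2])
Q=np.array(Q);kk=np.polyfit(Q[:,0],Q[:,1],1);print('black line yaw',np.degrees(np.arctan(kk[0])),kk)
for n in('scene','side'):
    s=cam(n); print(n,fit([(s,pick(s,'plate',(.503,-.074,.035)))],'plate',[.503,-.074,.06],.03))
m=pick(p,'plate',(.503,-.074,.035))
c=max(cv2.findContours(m.astype(np.uint8),cv2.RETR_EXTERNAL,cv2.CHAIN_APPROX_NONE)[0],key=len)[:,0]
W=np.array([at(p,x,.041)[:2] for x in c.astype(float)],np.float32);print(cv2.minAreaRect(W*1000))
# intersection: jig frame
th=-np.arctan(k[0]); print('fence x at y=.06',np.polyval(k,.06))
A=np.array([[1,-k[0]],[-kk[0],1]]);X=np.linalg.solve(A,[k[1],kk[1]]);print('fence/line corner (jig 50,-35)',X)
R=np.array([[np.cos(th),-np.sin(th)],[np.sin(th),np.cos(th)]]);print('jig origin',X-R@[.05,-.035])
E
```

```text
fence line x= [-0.08791834  0.57109702] yaw 5.024430668123489 39 0.0003280891085834224
black line yaw 4.995360619031494 [ 0.08740707 -0.02030827]
scene (array([ 0.50086187, -0.07298093,  0.07514784]), np.float64(0.03387353878852284))
side (array([ 0.50432072, -0.07196444,  0.04904132]), np.float64(0.053385028332836315))
((502.5721130371094, -73.7783432006836), (93.72606658935547, 92.7904281616211), 4.316976070404053)
fence x at y=.06 0.5658219244539137
fence/line corner (jig 50,-35) [0.56851365 0.02938384]
jig origin [0.51564046 0.05987033]
```

```bash
python3 - <<'E'
from h import *
p=cam('wrist'); im=p['image'].copy(); g=im.mean(2)
print(g[150,455:515].astype(int).tolist()); print(g[60,455:515].astype(int).tolist())
for q,col in (([.5156,.0599,.0877],(255,0,0)),([.5055,.0595,.0877],(0,0,255))):
    for x,z in((50,30),(50,50),(68,50),(105,30),(-105,30)):
        for a,b in zip(range(-190,-20,10),range(-180,-10,10)):
            u=[proj(p,w) for w in world(np.array([(x,a,z),(x,b,z)])/1e3,q)]
            cv2.line(im,*[tuple(np.round(v).astype(int).tolist()) for v in u],col,1)
cv2.imwrite('pics/w3.png',cv2.resize(im[0:230,280:540,::-1],None,fx=3,fy=2.6))
E
```

```text
[155, 150, 150, 150, 150, 150, 151, 150, 150, 150, 151, 150, 150, 150, 150, 149, 145, 134, 113, 97, 92, 91, 91, 93, 106, 146, 189, 212, 218, 218, 217, 217, 218, 217, 217, 217, 217, 217, 216, 216, 216, 215, 211, 206, 204, 202, 204, 203, 201, 200, 196, 185, 166, 153, 150, 150, 151, 150, 149, 150]
[149, 149, 148, 148, 147, 148, 148, 149, 148, 147, 148, 148, 148, 148, 149, 148, 143, 132, 111, 95, 91, 90, 91, 91, 107, 144, 185, 207, 215, 216, 215, 216, 216, 215, 216, 216, 215, 215, 215, 215, 216, 214, 212, 208, 204, 204, 204, 204, 203, 199, 195, 187, 171, 154, 148, 148, 147, 147, 147, 148]
```

View pics/w3.png

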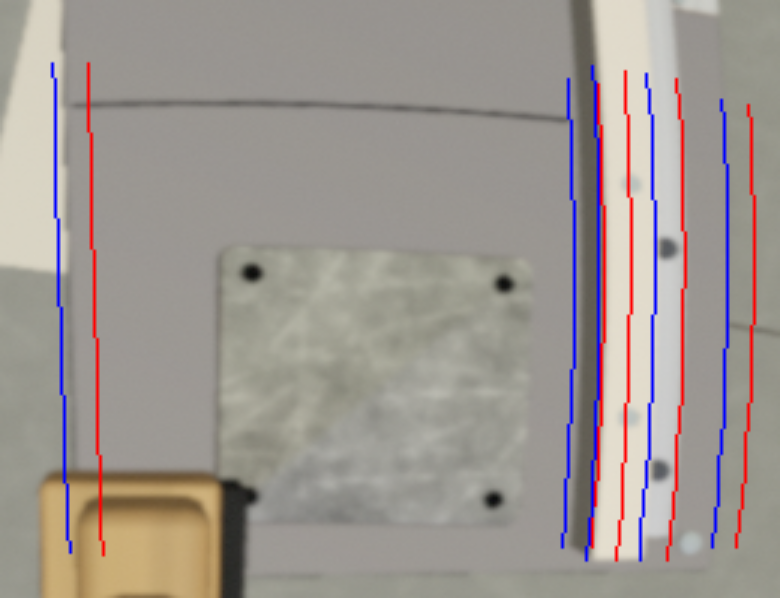

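```bash

python3 -m jog '[[0.002,-0.003,0.02,-1.2],[0,0,0.03,0],[0,0,0.03,0],[0,0,0.03,0],[0,0,0.015,0]]'
python3 -m jog '[[0,0,0,0],[0,0,0,0],[0,0,0,0],[0,0,0,0],[0,0,0,0]]'
python3 - <<'E'
from h import *
plan([.439,-.128,.062],5,1); print(ang()[1].round(3))
E
```

```text
time: 8.07
tcp_pos: [0.4462, -0.1329, 0.0933]
orientation: [3.111, 0.139, 0.03]
force: [-0.6, 0.6, -1.5]
opening: 0.202
time: 8.48
tcp_pos: [0.4455, -0.1324, 0.0927]
orientation: [3.113, 0.14, 0.025]
force: [0.4, 0.3, -0.6]
opening: 0.199
from [ 0.4455 -0.1324  0.0927] 5.15 force [ 0.4  0.3 -0.6] t 8.48
[-0.006, -0.005, 0.0307, 0.15],[[ 0.996  0.089  0.017]
 [ 0.09  -0.996 -0.025]
 [ 0.015  0.026 -1.   ]]
```

```bash
cat >> h.py <<'E'
Rg=Ro.from_rotvec([3.043,.67,.007]).as_matrix(); TG=np.array([.4717,-.3005,.0288]); SG=(.4722,-.3015,np.radians(24.6))
J=(.5067,.0592,np.radians(5.0))
def stick(o=None):
    "stick axes/points now (rigid in grip): sole points in jig frame, mm; z above bed"
    o=o or arm.observe(); _,R=ang(o); K=R@Rg.T
    loc=np.array([(0,0,0),(15,-6,0),(50,-6,0),(15,47,0),(-15,-36,0)])/1e3
    w=(world(loc,SG)-TG)@K.T+o['tcp_pos']; c,s=np.cos(J[2]),np.sin(J[2]); d=w-[J[0],J[1],.03]
    j=np.c_[c*d[:,0]+s*d[:,1],-s*d[:,0]+c*d[:,1],d[:,2]]*1e3
    print('stick origin',j[0].round(1),'notch',j[1].round(1),'heel end',j[2].round(1),'cheek end',j[3].round(1),'rear',j[4].round(1),'F jig',np.round([c*o['force'][0]+s*o['force'][1],-s*o['force'][0]+c*o['force'][1],o['force'][2]],1),'ang',round(ang(o)[0],2),'t',round(o['time'],2))
E
python3 -m jog '[[-0.006,-0.005,0.012,0],[-0.003,-0.002,0.008,0],[0,0,0,0],[0,0,0,0],[0,0,0,0]]'
python3 - <<'E'
from h import *
stick(); plan([.439,-.128,.062],5,1); print(Rg.round(3)[:,2],ang()[1].round(3)[:,2])
E
```

```text
time: 8.9
tcp_pos: [0.4399, -0.1288, 0.0766]
orientation: [3.106, 0.14, 0.04]
force: [0.3, -0.3, -0.7]
opening: 0.201
stick origin [ -82.2 -182.7   17.8] notch [ -67.2 -188.8   18.2] heel end [ -32.2 -188.8   19.1] cheek end [ -67.1 -135.8   17.8] rear [ -97.2 -218.7   17.6] F jig [ 0.3 -0.3 -0.7] ang 5.17 t 8.9
from [ 0.4399 -0.1288  0.0766] 5.17 force [ 0.3 -0.3 -0.7] t 8.9
[-0.0008, -0.0008, 0.0146, 0.17],[ 0.01  -0.024 -1.   ] [ 0.027 -0.031 -0.999]
```

```bash

python3 -m jog '[[-0.001,0,0.008,0],[0,0,0.006,0],[0,0,0,0],[0,0,0,0],[0,0,0,0]]'
python3 - <<'E'
from h import *
stick(); print(ang()[1].round(3)[:,2])
E
```

```text
time: 9.32
tcp_pos: [0.4406, -0.1302, 0.0622]
orientation: [3.105, 0.139, 0.043]
force: [0.1, -0.7, -0.6]
opening: 0.198
stick origin [ -81.5 -184.3    3.4] notch [ -66.5 -190.3    3.8] heel end [ -31.6 -190.4    4.8] cheek end [ -66.5 -137.3    3.4] rear [ -96.6 -220.3    3.3] F jig [ 0.  -0.7 -0.6] ang 5.17 t 9.32
[ 0.029 -0.032 -0.999]
```

```bash

python3 -m jog '[[0,-0.003,0,0],[0,-0.003,0,0],[0,-0.002,0,0],[0,-0.002,0,0],[0,0,0,0]]'
python3 -c "
from h import *
stick()"
python3 -m jog '[[0,-0.002,0,0],[0,-0.002,0,0],[0,0,0,0],[0,0,0,0],[0,0,0,0]]'
python3 -c "
from h import *
stick()"
```

```text
time: 9.73
tcp_pos: [0.4397, -0.1193, 0.0619]
orientation: [3.105, 0.139, 0.043]
force: [-0.4, -0.2, -1.2]
opening: 0.201
stick origin [ -81.4 -173.3    3.2] notch [ -66.5 -179.4    3.6] heel end [ -31.5 -179.4    4.6] cheek end [ -66.4 -126.4    3.2] rear [ -96.5 -209.3    3. ] F jig [-0.4 -0.1 -1.2] ang 5.15 t 9.73
time: 10.15
tcp_pos: [0.4397, -0.1152, 0.0621]
orientation: [3.104, 0.14, 0.044]
force: [-1.1, -0.9, -0.6]
opening: 0.196
stick origin [ -81.1 -169.3    3.4] notch [ -66.1 -175.3    3.8] heel end [ -31.2 -175.3    4.8] cheek end [ -66.1 -122.3    3.3] rear [ -96.2 -205.3    3.3] F jig [-1.2 -0.8 -0.6] ang 5.19 t 10.15
```

```bash

python3 -m jog '[[0.002,0,0,0],[0.002,0,0,0],[0.002,0,0,0],[0.002,0,0,0],[0,0,0,0]]'
python3 -c "
from h import *
stick()"
python3 -m jog '[[0.002,0,0,0],[0.002,0,0,0],[0.002,0,0,0],[0.002,0,0,0],[0.002,0,0,0]]'
python3 -c "
from h import *
stick()"
```

```text
time: 10.57
tcp_pos: [0.4472, -0.1145, 0.0621]
orientation: [3.104, 0.14, 0.04]
force: [0.1, -0.1, -0.9]
opening: 0.197
stick origin [ -73.6 -169.3    3.3] notch [ -58.6 -175.3    3.7] heel end [ -23.6 -175.3    4.6] cheek end [ -58.6 -122.3    3.3] rear [ -88.6 -205.2    3.2] F jig [ 0.1 -0.1 -0.9] ang 5.18 t 10.57
time: 10.98
tcp_pos: [0.4557, -0.1126, 0.0616]
orientation: [3.106, 0.142, 0.032]
force: [-2.8, -0.4, 0.3]
opening: 0.199
stick origin [ -65.2 -168.     2.8] notch [ -50.2 -174.     3.2] heel end [ -15.2 -174.     3.9] cheek end [ -50.2 -121.     2.8] rear [ -80.2 -204.     2.7] F jig [-2.9 -0.1  0.3] ang 5.24 t 10.98
```

```bash

python3 -m jog '[[0.002,0,0,0],[0.002,0,0,0],[0,0,0,0],[0,0,0,0],[0,0,0,0]]'
python3 -c "
from h import *
stick()"
python3 -m jog '[[0.002,0,0,0],[0.001,0,0,0],[0,0,0,0],[0,0,0,0],[0,0,0,0]]'
python3 - <<'E'
from h import *
stick()
p=cam('wrist');save(p,'w4.png')
m=pick(p,'plate',(.515,-.07,.035)); print(fit([(p,m)],'plate',[.515,-.07,.087],.03))
E
```

```text
time: 11.4
tcp_pos: [0.4605, -0.1119, 0.0615]
orientation: [3.107, 0.143, 0.032]
force: [-1.6, -1.2, -0.3]
opening: 0.196
stick origin [ -60.3 -167.7    2.8] notch [ -45.3 -173.7    3.1] heel end [ -10.3 -173.7    3.8] cheek end [ -45.3 -120.7    2.8] rear [ -75.2 -203.8    2.7] F jig [-1.7 -1.  -0.3] ang 5.28 t 11.4
time: 11.82
tcp_pos: [0.4635, -0.1115, 0.0615]
orientation: [3.107, 0.142, 0.031]
force: [-2.8, -0.0, -1.6]
opening: 0.198
stick origin [ -57.3 -167.6    2.7] notch [ -42.3 -173.6    3. ] heel end [  -7.4 -173.6    3.7] cheek end [ -42.4 -120.6    2.7] rear [ -72.3 -203.6    2.6] F jig [-2.8  0.2 -1.6] ang 5.27 t 11.82Traceback (most recent call last):
  File "<stdin>", line 4, in <module>
  File "h.py", line 52, in pick
    u=proj(p,X); return min([d for d in vision.outline_of(p,t)],key=lambda d:np.hypot(*(np.array(d['centre'])-u)))['pixels']
                        ~~~^^^^^^^^^^^^^^^^^^^^^^^^^^^^^^^^^^^^^^^^^^^^^^^^^^^^^^^^^^^^^^^^^^^^^^^^^^^^^^^^^^^^^^^
ValueError: min() iterable argument is empty
```

View pics/w4.png

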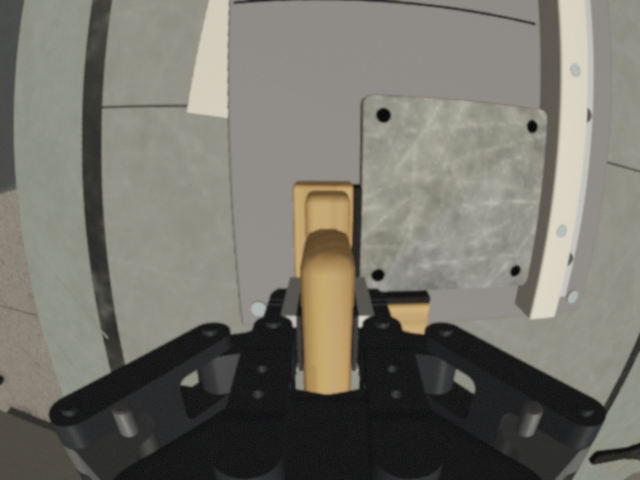

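```bash

python3 -m jog '[[0.002,0,0,0],[0,0,0,0],[0,0,0,0],[0,0,0,0],[0,0,0,0]]'
python3 -c "
from h import *
stick()"
python3 -m jog '[[0.002,0,0,0],[0,0,0,0],[0,0,0,0],[0,0,0,0],[0,0,0,0]]'
python3 -c "
from h import *
stick()"
```

```text
time: 12.33
tcp_pos: [0.4647, -0.1111, 0.0614]
orientation: [3.107, 0.143, 0.028]
force: [-3.1, -0.2, 0.6]
opening: 0.197
stick origin [ -56.2 -167.3    2.6] notch [ -41.2 -173.3    2.9] heel end [  -6.2 -173.3    3.5] cheek end [ -41.2 -120.3    2.6] rear [ -71.1 -203.3    2.5] F jig [-3.1  0.1  0.6] ang 5.27 t 12.33
time: 12.75
tcp_pos: [0.4648, -0.111, 0.0611]
orientation: [3.108, 0.143, 0.022]
force: [-3.5, -0.7, 0.1]
opening: 0.195
stick origin [ -56.1 -167.1    2.3] notch [ -41.1 -173.1    2.6] heel end [  -6.1 -173.1    3. ] cheek end [ -41.2 -120.1    2.3] rear [ -71.1 -203.1    2.3] F jig [-3.5 -0.4  0.1] ang 5.29 t 12.75
```

```bash

python3 -m jog '[[0.002,0,0,0],[0.002,0,0,0],[0.002,0,0,0],[0.002,0,0,0],[0.002,0,0,0]]'
python3 -c "
from h import *
stick()"
python3 -m jog '[[0.003,0,0,0],[0.003,0,0,0],[0.003,0,0,0],[0.003,0,0,0],[0.003,0,0,0]]'
python3 -c "
from h import *
stick()"
```

```text
time: 13.17
tcp_pos: [0.4654, -0.1109, 0.0604]
orientation: [3.108, 0.148, -0.009]
force: [-10.4, -3.2, 4.6]
opening: 0.196
stick origin [ -56.1 -167.     1.6] notch [ -41.  -173.     1.5] heel end [  -6.  -172.9    1.3] cheek end [ -41.2 -120.     1.3] rear [ -70.9 -203.1    1.8] F jig [-10.6  -2.3   4.6] ang 5.44 t 13.17
time: 13.58
tcp_pos: [0.466, -0.1108, 0.0602]
orientation: [3.107, 0.153, -0.057]
force: [-16.1, -3.0, 12.6]
opening: 0.201
stick origin [ -56.4 -167.     1.4] notch [ -41.3 -172.9    0.9] heel end [  -6.4 -172.6   -0.4] cheek end [ -41.7 -119.9    0.7] rear [ -71.1 -203.1    2.1] F jig [-16.3  -1.6  12.6] ang 5.62 t 13.58
```

```bash

python3 -m jog '[[-0.002,0,-0.002,0.4],[0,0,0,0],[0,0,0,0],[0,0,0,0],[0,0,0,0]]'
python3 - <<'E'
from h import *
stick(); print(ang()[1].round(3)[:,2])
p=cam('wrist'); A=cam('scene'); B=cam('side')
for s in (A,B):
    ms=[d['pixels'] for d in vision.outline_of(s,'plate')[:1]]
    if ms: print(s['name'],fit([(s,ms[0])],'plate',[.52,-.07,.087],.03))
a=p['image'][0:330,300:640]; b=A['image'][250:350,260:380]
cv2.imwrite('pics/w5.png',np.hstack([cv2.resize(a,(400,388)),cv2.resize(b,(400,388))])[:,:,::-1])
E
```

```text
time: 14.0
tcp_pos: [0.4659, -0.1115, 0.063]
orientation: [3.106, 0.141, -0.051]
force: [-2.9, -0.4, 0.3]
opening: 0.193
stick origin [ -56.4 -167.7    4.2] notch [ -41.4 -173.7    3.7] heel end [  -6.5 -173.8    2.6] cheek end [ -41.4 -120.7    3.5] rear [ -71.5 -203.7    4.8] F jig [-2.9 -0.1  0.3] ang 5.17 t 14.0
[-0.031 -0.033 -0.999]
scene (array([ 0.52071941, -0.06552222,  0.0901218 ]), np.float64(0.04285902677040754))
side (array([ 0.54032724, -0.0629305 , -0.20661626]), np.float64(0.2878932316491897))
```

View pics/w5.png

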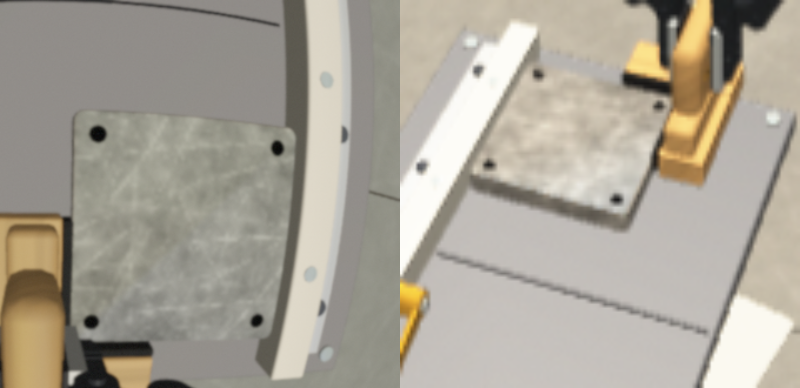

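```bash

python3 -m jog '[[0.001,-0.003,0,0],[0.001,-0.004,0,0],[0.001,-0.004,-0.0002,0],[0.001,-0.004,-0.0002,0],[0.001,-0.004,-0.0002,0]]'
python3 - <<'E'
from h import *
stick(); print(ang()[1].round(3)[:,2])
E
```

```text
time: 14.67
tcp_pos: [0.465, -0.0976, 0.063]
orientation: [3.096, 0.144, -0.066]
force: [-6.5, -6.8, 1.2]
opening: 0.199
stick origin [ -56.4 -154.1    4.2] notch [ -41.4 -160.1    3.7] heel end [  -6.4 -160.     2.2] cheek end [ -41.5 -107.1    3. ] rear [ -71.3 -190.1    5.4] F jig [-7.  -6.2  1.2] ang 5.27 t 14.67
[-0.041 -0.043 -0.998]
```

```bash

python3 -m jog '[[0.0008,-0.006,-0.0003,0],[0.0008,-0.007,-0.0003,0],[0.0008,-0.007,-0.0003,0],[0.0008,-0.007,-0.0003,0],[0.0008,-0.007,-0.0003,0]]'
python3 - <<'E'
from h import *
stick(); print(ang()[1].round(3)[:,2])
E
```

```text
time: 15.08
tcp_pos: [0.4626, -0.068, 0.0631]
orientation: [3.087, 0.144, -0.078]
force: [-5.3, -6.0, 1.7]
opening: 0.195
stick origin [ -56.5 -124.6    4.4] notch [ -41.5 -130.6    3.7] heel end [  -6.6 -130.6    1.9] cheek end [-41.6 -77.6   2.6] rear [ -71.4 -160.6    6. ] F jig [-5.8 -5.5  1.7] ang 5.28 t 15.08
[-0.048 -0.052 -0.997]
```

```bash

python3 -m jog '[[0.0008,-0.008,-0.0005,0],[0.0008,-0.008,-0.0005,0],[0.0008,-0.008,-0.0005,0],[0.0008,-0.008,-0.0005,0],[0.0008,-0.008,-0.0005,0]]'
python3 - <<'E'
from h import *
stick(); print(ang()[1].round(3)[:,2])
E
```

```text
time: 15.5
tcp_pos: [0.4595, -0.0305, 0.0633]
orientation: [3.079, 0.145, -0.09]
force: [-5.6, -5.2, 1.3]
opening: 0.201
stick origin [-56.6 -87.2   4.6] notch [-41.6 -93.2   3.9] heel end [ -6.6 -93.1   1.8] cheek end [-41.7 -40.2   2.4] rear [ -71.4 -123.2    6.5] F jig [-6.  -4.7  1.3] ang 5.28 t 15.5
[-0.056 -0.06  -0.997]
```

```bash

python3 -m jog '[[0.0008,-0.008,-0.0006,0],[0.0008,-0.008,-0.0006,0],[0.0008,-0.008,-0.0006,0],[0.0008,-0.008,-0.0006,0],[0.0008,-0.008,-0.0006,0]]'
python3 - <<'E'
from h import *
stick(); print(ang()[1].round(3)[:,2])
E
```

```text
time: 15.92
tcp_pos: [0.4562, 0.008, 0.0635]
orientation: [3.073, 0.145, -0.102]
force: [-4.2, -4.9, 1.6]
opening: 0.197
stick origin [-56.7 -48.7   4.8] notch [-41.7 -54.7   4. ] heel end [ -6.8 -54.7   1.6] cheek end [-41.8  -1.8   2.2] rear [-71.5 -84.7   7.1] F jig [-4.6 -4.5  1.6] ang 5.29 t 15.92
[-0.063 -0.067 -0.996]
```

```bash

python3 -m jog '[[0.001,-0.008,-0.0006,0],[0.001,-0.008,-0.0006,0],[0.001,-0.007,-0.0005,0],[0.001,-0.006,-0.0005,0],[0.001,-0.005,-0.0004,0]]'
python3 - <<'E'
from h import *
stick(); print(ang()[1].round(3)[:,2])
A=cam('scene')
for d in vision.outline_of(A,'plate')[:1]: print(fit([(A,d['pixels'])],'plate',[.51,.07,.087],.03))
save(A,'s6.png',(190,230,430,410),3)
E
```

```text
time: 16.33
tcp_pos: [0.4536, 0.0403, 0.0636]
orientation: [3.064, 0.147, -0.118]
force: [-4.0, -5.9, 2.5]
opening: 0.199
stick origin [-56.7 -16.5   5. ] notch [-41.8 -22.5   4.1] heel end [ -6.9 -22.4   1.3] cheek end [-42.   30.5   1.8] rear [-71.5 -52.5   7.7] F jig [-4.5 -5.5  2.5] ang 5.33 t 16.33
[-0.073 -0.075 -0.995]
(array([0.50695642, 0.08389076, 0.08570357]), np.float64(0.16201797079745417))
```

View pics/s6.png

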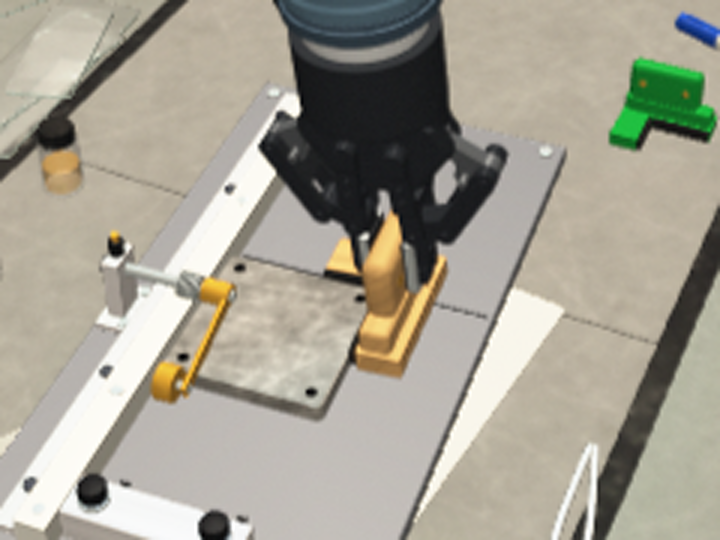

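```bash

python3 -m jog '[[0.0013,-0.005,-0.0005,0],[0.0013,-0.005,-0.0005,0],[0.0013,-0.005,-0.0005,0],[0.0013,-0.005,-0.0005,0],[0.0013,-0.005,-0.0005,0]]'
python3 - <<'E'
from h import *
stick(); print(ang()[1].round(3)[:,2])
E
```

```text
time: 16.85
tcp_pos: [0.4521, 0.0614, 0.0638]
orientation: [3.053, 0.148, -0.138]
force: [-5.1, -7.8, 1.6]
opening: 0.2
stick origin [-56.8   4.3   5.2] notch [-41.9  -1.7   4.1] heel end [-7.  -1.6  0.9] cheek end [-42.2  51.3   1.4] rear [-71.5 -31.7   8.4] F jig [-5.8 -7.3  1.6] ang 5.36 t 16.85
[-0.086 -0.086 -0.993]
```

```bash

python3 -m jog '[[0.0013,-0.006,-0.0008,0],[0.0013,-0.006,-0.0008,0],[0.0013,-0.006,-0.0008,0],[0.0013,-0.006,-0.0008,0],[0.0013,-0.006,-0.0008,0]]'
python3 - <<'E'
from h import *
stick(); print(ang()[1].round(3)[:,2])
E
```

```text
time: 17.27
tcp_pos: [0.4501, 0.0872, 0.0641]
orientation: [3.042, 0.148, -0.159]
force: [-5.5, -8.2, 1.7]
opening: 0.197
stick origin [-57.   29.9   5.6] notch [-42.   23.9   4.3] heel end [-7.2 24.   0.6] cheek end [-42.4  76.8   1.1] rear [-71.6  -6.1   9.4] F jig [-6.2 -7.6  1.7] ang 5.3 t 17.27
[-0.099 -0.097 -0.99 ]
```

```bash

python3 -m jog '[[0.0012,-0.005,-0.0008,0],[0.0012,-0.004,-0.0008,0],[0.0012,-0.004,-0.0008,0],[0.0012,-0.004,-0.0008,0],[0.0012,-0.003,-0.0006,0]]'
python3 - <<'E'
from h import *
stick(); print(ang()[1].round(3)[:,2])
E
```

```text
time: 17.68
tcp_pos: [0.4489, 0.1042, 0.0644]
orientation: [3.031, 0.148, -0.178]
force: [-4.4, -7.8, 2.3]
opening: 0.201
stick origin [-57.   46.7   6. ] notch [-42.1  40.8   4.6] heel end [-7.3 40.8  0.4] cheek end [-42.6  93.6   0.9] rear [-71.6  10.8  10.3] F jig [-5.  -7.4  2.3] ang 5.27 t 17.68
[-0.112 -0.107 -0.988]
```

```bash

python3 -m jog '[[0.001,-0.0025,-0.0006,0],[0.001,-0.0025,-0.0006,0],[0.001,-0.0025,-0.0006,0],[0.001,-0.002,-0.0006,0],[0.001,-0.002,-0.0006,0]]'
python3 - <<'E'
from h import *
stick(); print(ang()[1].round(3)[:,2])
E
```

```text
time: 18.1
tcp_pos: [0.4485, 0.1122, 0.0647]
orientation: [3.021, 0.148, -0.195]
force: [-3.2, -5.3, 0.2]
opening: 0.199
stick origin [-57.1  54.5   6.4] notch [-42.2  48.5   4.8] heel end [-7.5 48.5  0.2] cheek end [-42.7 101.4   0.7] rear [-71.6  18.6  11.2] F jig [-3.7 -5.   0.2] ang 5.22 t 18.1
[-0.122 -0.116 -0.986]
```

```bash

python3 -m jog '[[0.001,-0.002,-0.0006,0],[0.001,-0.002,-0.0006,0],[0.001,-0.002,-0.0006,0],[0.001,-0.002,-0.0006,0],[0.001,-0.002,-0.0006,0]]'
python3 - <<'E'
from h import *
stick(); print(ang()[1].round(3)[:,2])
E
```

```text
time: 18.52
tcp_pos: [0.4482, 0.1183, 0.065]
orientation: [3.01, 0.148, -0.212]
force: [-3.9, -5.3, 1.3]
opening: 0.195
stick origin [-57.2  60.3   6.7] notch [-42.3  54.3   5.1] heel end [-7.6 54.3  0.1] cheek end [-42.9 107.1   0.5] rear [-71.6  24.5  12. ] F jig [-4.3 -4.9  1.3] ang 5.14 t 18.52
[-0.133 -0.126 -0.983]
```

```bash

python3 -m jog '[[0.001,-0.0025,-0.0007,0],[0.001,-0.0025,-0.0007,0],[0.001,-0.0025,-0.0007,0],[0.001,-0.002,-0.0006,0],[0.001,-0.002,-0.0006,0]]'
python3 - <<'E'
from h import *
stick(); print(ang()[1].round(3)[:,2])
E
```

```text
time: 18.93
tcp_pos: [0.4479, 0.1254, 0.0654]
orientation: [2.998, 0.147, -0.229]
force: [-3.4, -7.3, 0.4]
opening: 0.195
stick origin [-57.2  67.1   7.2] notch [-42.3  61.1   5.4] heel end [-7.8 61.  -0. ] cheek end [-43.  113.9   0.3] rear [-71.6  31.4  13. ] F jig [-4.  -6.9  0.4] ang 5.05 t 18.93
[-0.145 -0.137 -0.98 ]
```

```bash

python3 -m jog '[[0.001,-0.002,-0.0006,0],[0.001,-0.002,-0.0006,0],[0.001,-0.002,-0.0006,0],[0.001,-0.002,-0.0006,0],[0.001,-0.002,-0.0006,0]]'
python3 - <<'E'
from h import *
stick(); print(ang()[1].round(3)[:,2])
A=cam('scene'); save(A,'s7.png',(170,260,410,440),3)
E
```

```text
time: 19.35
tcp_pos: [0.4481, 0.1268, 0.0658]
orientation: [2.979, 0.147, -0.246]
force: [-4.0, -10.7, -0.3]
opening: 0.199
stick origin [-57.3  68.    7.7] notch [-42.4  62.    5.9] heel end [-7.9 61.8 -0. ] cheek end [-43.2 114.6  -0.2] rear [-71.5  32.3  14.4] F jig [ -4.9 -10.3  -0.3] ang 4.97 t 19.35
[-0.156 -0.156 -0.975]
```

View pics/s7.png

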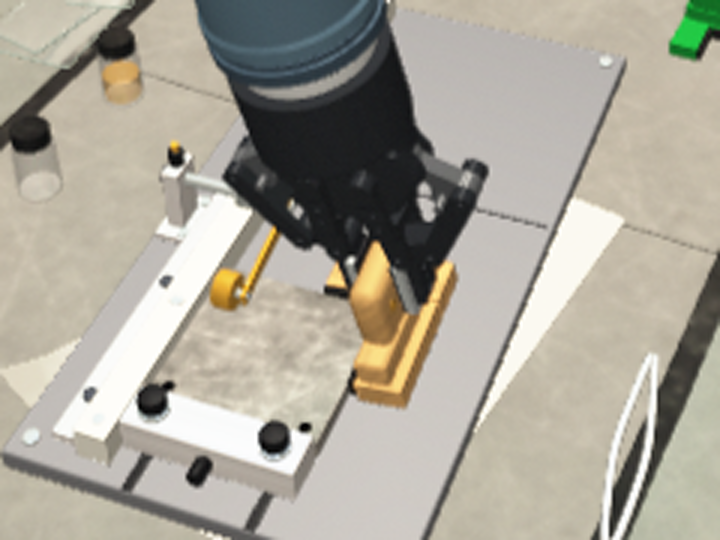

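```bash

python3 -m jog '[[0.001,-0.003,-0.0006,0],[0.001,-0.003,-0.0006,0],[0.001,-0.003,-0.0006,0],[0.0005,-0.002,-0.0004,0],[0.0005,-0.001,-0.0002,0]]'
python3 - <<'E'
from h import *
stick(); print(ang()[1].round(3)[:,2])
E
```

```text
time: 19.82
tcp_pos: [0.4483, 0.1271, 0.0661]
orientation: [2.954, 0.146, -0.261]
force: [-3.9, -3.9, 1.7]
opening: 0.198
stick origin [-57.3  67.7   8.2] notch [-42.5  61.6   6.3] heel end [-8.1 61.4 -0. ] cheek end [-43.4 114.1  -1. ] rear [-71.5  32.1  15.8] F jig [-4.2 -3.5  1.7] ang 4.79 t 19.82
[-0.165 -0.179 -0.97 ]
```

```bash

python3 -m jog '[[-0.003,0.003,0,0],[-0.004,0.004,0,0],[-0.006,0.006,0,0],[-0.008,0.008,0,0],[-0.008,0.008,0,0]]'
python3 - <<'E'
from h import *
stick(); print(ang()[1].round(3)); print(arm.observe()['tcp_pos'])
A=cam('scene'); B=cam('side')
save(A,'s8.png',(170,260,410,440),3)
for s in (A,B):
  for d in vision.outline_of(s,'plate')[:1]: print(s['name'],d['score'],fit([(s,d['pixels'])],'plate',[.505,.165,.087],.03))
E
```

```text
time: 20.23
tcp_pos: [0.4246, 0.0969, 0.0759]
orientation: [2.958, 0.148, -0.252]
force: [-1.0, -0.3, -1.5]
opening: 0.198
stick origin [-83.4  39.7  18. ] notch [-68.5  33.6  16.2] heel end [-34.1  33.4  10.1] cheek end [-69.5  86.2   9.1] rear [-97.5   4.1  25.4] F jig [-1.  -0.3 -1.5] ang 4.89 t 20.23
[[ 0.981  0.112 -0.159]
 [ 0.084 -0.981 -0.175]
 [-0.176  0.159 -0.972]]
[0.42463662 0.09686988 0.075927  ]
scene 0.58 (array([0.50031227, 0.15790133, 0.06175828]), np.float64(0.17443655449212725))
side 0.63 (array([ 0.50194884,  0.16858179, -0.07474817]), np.float64(0.1327119396360409))
```

View pics/s8.png

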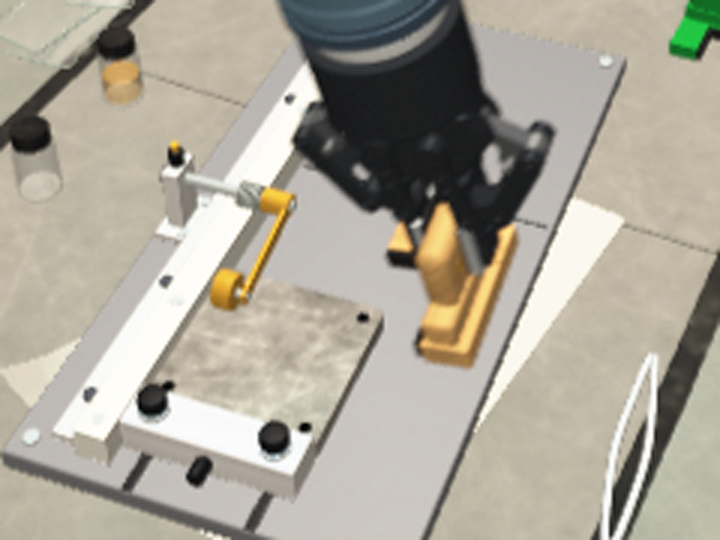

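```bash
python3 - <<'E'
from h import *
A=cam('scene')
def jig(px,z):
    w=at(A,px,z); c,s=np.cos(J[2]),np.sin(J[2]); d=w[:2]-J[:2]; return (np.array([c*d[0]+s*d[1],-s*d[0]+c*d[1]])*1e3).round(1)
f=lambda x,y:(170+x/3,260+y/3)
print('plate rear outer top',jig(f(383,318),.041),'stop far outer bottom',jig(f(293,497),.03),'stop top far outer',jig(f(298,460),.062),'stop top near outer',jig(f(312,440),.062))
print('board corner -105,200?',jig(f(628,62),.03),jig(f(0,455),.03))
B=cam('side'); W=cam('wrist')
im=np.hstack([cv2.resize(B['image'][150:250,240:360],(480,400)),cv2.resize(W['image'],(320,240))[:, :] if 0 else cv2.resize(W['image'][0:300,250:550],(320,400))])
cv2.imwrite('pics/s9.png',im[:,:,::-1])
E
```

```text
plate rear outer top [-44.3  68.8] stop far outer bottom [-41.2 176.2] stop top far outer [-46.5 178.4] stop top near outer [-48.1 166.1]
board corner -105,200? [-108.6 -192.2] [101.1 202.4]
```

View pics/s9.png

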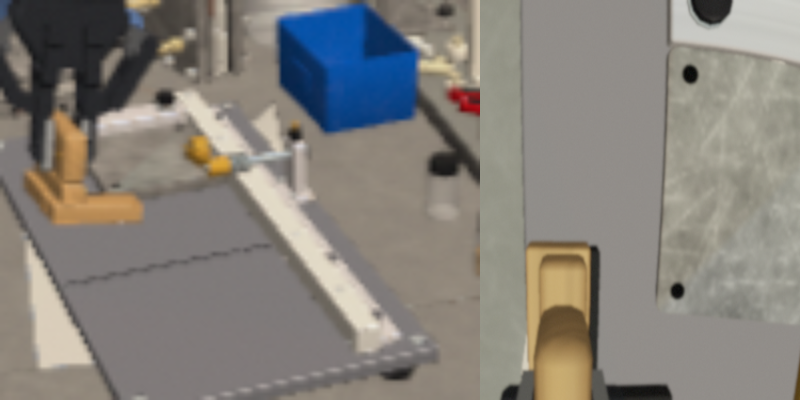

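```bash
cat >> h.py <<'E'
def plan2(target,n):
    o=arm.observe(); _,R=ang(o); print(o['tcp_pos'].round(4) if hasattr(o['tcp_pos'],'round') else o['tcp_pos'],'row x',n,(R.T@(np.array(target)-o['tcp_pos'])/n).round(4))
E
python3 -c "
from h import *
plan2([.4246,.0969,.15],4); plan2([.46,-.10,.15],6)
o=arm.observe();R=ang(o)[1];print((R.T@np.array([.0,0,.02])).round(4),(R.T@np.array([.005,-.038,0])).round(4))"
```

```text
[0.4255 0.0975 0.0758] row x 4 [-0.0035  0.0031 -0.018 ]
[0.4255 0.0975 0.0758] row x 6 [ 0.0007  0.0349 -0.0072]
[-0.0035  0.0032 -0.0194] [0.0017 0.0378 0.0059]
```

```bash

python3 -m jog '[[-0.003,0.003,-0.02,0],[-0.003,0.01,-0.022,0],[0.001,0.03,-0.01,0],[0.001,0.035,0.003,0],[0.001,0.037,0.006,0]]'
python3 -m jog '[[0.002,0.038,0.006,0],[0.002,0.038,0.006,0],[0.002,0.038,0.006,0],[0.002,0.038,0.006,0],[0.002,0.038,0.006,0]]'
python3 - <<'E'
from h import *
stick(); print(ang()[1].round(3)[:,2]); plan2([.478,-.300,.13],5)
E
```

```text
time: 21.0
tcp_pos: [0.4429, -0.0042, 0.1372]
orientation: [2.959, 0.164, -0.254]
force: [0.2, 0.4, -1.6]
opening: 0.197
time: 21.42
tcp_pos: [0.474, -0.2014, 0.1369]
orientation: [2.959, 0.172, -0.248]
force: [0.7, -0.1, -1.0]
opening: 0.195
stick origin [ -60.1 -261.8   79. ] notch [ -45.1 -267.6   77.2] heel end [ -10.7 -267.2   71.1] cheek end [ -46.9 -215.    70.2] rear [ -73.6 -297.6   86.3] F jig [ 0.7 -0.2 -1. ] ang 5.87 t 21.42
[-0.155 -0.175 -0.972]
[ 0.474  -0.2014  0.1369] row x 5 [-0.001   0.0192  0.0047]
```

```bash

python3 -m jog '[[-0.001,0.03,0.005,0],[-0.001,0.025,0.006,0],[-0.001,0.02,0.006,0],[-0.001,0.01,0.004,0],[0,0,0,0]]'
python3 - <<'E'
from h import *
stick(); print(ang()[1].round(3)[:,2]); plan2([.485,-.300,.065],3)
E
```

```text
time: 21.83
tcp_pos: [0.4792, -0.3015, 0.129]
orientation: [2.958, 0.163, -0.247]
force: [-0.2, 0.6, -1.1]
opening: 0.197
stick origin [ -63.7 -362.    71.1] notch [ -48.7 -367.8   69.3] heel end [ -14.2 -367.7   63.3] cheek end [ -50.2 -315.3   62.2] rear [ -77.4 -397.7   78.5] F jig [-0.1  0.6 -1.1] ang 5.49 t 21.83
[-0.155 -0.177 -0.972]
[ 0.4792 -0.3015  0.129 ] row x 3 [ 0.0056 -0.0036  0.0204]
```

```bash

python3 -m jog '[[0.003,-0.003,0.016,0],[0.004,-0.003,0.02,0],[0.004,-0.003,0.02,0],[0.003,-0.002,0.015,0],[0.001,-0.001,0.007,0]]'
python3 - <<'E'
from h import *
stick(); print(ang()[1].round(3)[:,2],arm.observe()['tcp_pos'])
E
```

```text
time: 22.25
tcp_pos: [0.4827, -0.2976, 0.0479]
orientation: [2.958, 0.163, -0.241]
force: [-0.4, -0.0, -1.1]
opening: 0.2
stick origin [ -59.7 -358.5  -10.1] notch [ -44.7 -364.3  -11.8] heel end [ -10.2 -364.1  -17.7] cheek end [ -46.2 -311.8  -18.9] rear [ -73.5 -394.2   -2.8] F jig [-0.4  0.  -1.1] ang 5.52 t 22.25
[-0.151 -0.177 -0.973] [ 0.48270161 -0.29764892  0.04785468]
```

```bash

python3 -m jog '[[0.001,-0.001,0.005,0],[0.001,-0.001,0.004,0],[0,0,0.003,0],[0,0,0.003,0],[0,0,0.003,0]]'
python3 - <<'E'
from h import *
stick(); print(ang()[1].round(3)[:,2],arm.observe()['tcp_pos'])
E
python3 -m jog '[[0,0,0.003,0],[0,0,0.003,0],[0,0,0.003,0],[0,0,0.003,0],[0,0,0.003,0]]'
python3 - <<'E'
from h import *
stick(); print(ang()[1].round(3)[:,2],arm.observe()['tcp_pos'])
E
```

```text
time: 22.67
tcp_pos: [0.483, -0.2949, 0.0344]
orientation: [2.956, 0.169, -0.241]
force: [-4.3, 8.3, 19.2]
opening: 0.199
stick origin [ -59.2 -355.8  -23.6] notch [ -44.2 -361.6  -25.3] heel end [  -9.7 -361.3  -31.2] cheek end [ -45.9 -309.1  -32.5] rear [ -72.8 -391.6  -16.2] F jig [-3.5  8.6 19.2] ang 5.73 t 22.67
[-0.151 -0.178 -0.972] [ 0.48299834 -0.29491392  0.03440416]
time: 23.08
tcp_pos: [0.4829, -0.2948, 0.0346]
orientation: [2.952, 0.167, -0.233]
force: [-3.5, 5.8, 16.2]
opening: 0.196
stick origin [ -59.1 -355.8  -23.4] notch [ -44.1 -361.6  -25. ] heel end [  -9.6 -361.3  -30.7] cheek end [ -45.8 -309.2  -32.4] rear [ -72.8 -391.5  -15.9] F jig [-3.   6.1 16.2] ang 5.68 t 23.08
[-0.145 -0.182 -0.972] [ 0.48290664 -0.29478546  0.03459822]
```

```bash

python3 -m jog '[[0,0,0,0],[0,0,0,0],[0,0,0,0],[0,0,0,0],[0,0,0,0]]' -0.4 20
python3 -m jog '[[0,0,0,0],[0,0,0,0],[0,0,0,0],[0,0,0,0],[0,0,0,0]]' 0.5
python3 - <<'E'
from h import *
B=cam('side'); A=cam('scene')
o=arm.observe(); print(o['force'],o['opening'],o['tcp_pos'])
for s in (A,B): print([(np.round(at(s,d['centre'],0),4)[:2],round(d['score'],2)) for d in vision.spot_point(s,'push_stick')[:5]])
R=ang()[1]; print((R.T@np.array([0,0,.02])).round(4), R[:,0].round(3),R[:,1].round(3))
E
```

```text
time: 23.5
tcp_pos: [0.485, -0.2953, 0.0391]
orientation: [2.948, 0.167, -0.225]
force: [-0.6, -0.3, -0.3]
opening: 0.298
time: 23.92
tcp_pos: [0.4853, -0.2957, 0.0385]
orientation: [2.948, 0.167, -0.225]
force: [-0.1, -0.4, -0.2]
opening: 0.749
[-0.29477514  0.12364677 -0.24653025] 0.7523989540032868 [ 0.48528316 -0.29565597  0.03849726]
[(array([ 0.4851, -0.3   ]), 0.82), (array([ 0.3767, -0.2251]), 0.77), (array([ 0.5615, -0.4019]), 0.62)]
[(array([ 0.4809, -0.2982]), 0.97), (array([ 0.5552, -0.4141]), 0.74), (array([ 0.5871, -0.5206]), 0.64), (array([ 0.373 , -0.2406]), 0.62)]
[-0.0032  0.0034 -0.0194] [ 0.982  0.098 -0.16 ] [ 0.125 -0.978  0.17 ]
```

```bash

python3 -m jog '[[-0.001,0.001,-0.005,0],[-0.003,0.003,-0.018,0],[-0.005,0.005,-0.03,0],[-0.005,0.005,-0.03,0],[-0.005,0.005,-0.03,0]]' 0.5
python3 -m jog '[[-0.005,0.005,-0.03,0],[-0.005,0.005,-0.02,0],[0,0,0,0],[0,0,0,0],[0,0,0,0]]'
python3 - <<'E'
from h import *
B=cam('side'); A=cam('scene'); W=cam('wrist')
o=arm.observe(); print(o['force'],o['opening'],o['tcp_pos'])
for s in (A,B): 
    print('stick',[(np.round(at(s,d['centre'],0),4)[:2],round(d['score'],2)) for d in vision.spot_point(s,'push_stick')[:5]])
    print('vials',[(np.round(at(s,d['centre'],0),4)[:2],round(d['score'],2)) for d in vision.spot_point(s,'vial_a')[:3]])
im=np.hstack([cv2.resize(B['image'][150:390,180:420],(400,400)),cv2.resize(A['image'][190:430,170:410],(400,400))])
cv2.imwrite('pics/end.png',im[:,:,::-1])
E
```

```text
time: 24.53
tcp_pos: [0.4801, -0.2917, 0.1514]
orientation: [2.958, 0.17, -0.246]
force: [0.6, -0.9, -0.2]
opening: 0.748
time: 24.95
tcp_pos: [0.4819, -0.2954, 0.2159]
orientation: [2.95, 0.168, -0.227]
force: [-0.2, 0.4, 1.1]
opening: 0.753
[-0.30543643  0.63762998 -0.25435866] 0.7492809256014723 [ 0.48119545 -0.29483117  0.21418671]
stick [(array([ 0.3753, -0.2239]), 0.87), (array([ 0.5589, -0.4046]), 0.84), (array([ 0.5811, -0.5024]), 0.79)]
vials [(array([0.7068, 0.0904]), 0.95), (array([ 7.143e-01, -7.000e-04]), 0.86), (array([0.5686, 0.0349]), 0.53)]
stick [(array([ 0.4861, -0.2955]), 0.95), (array([ 0.5904, -0.5059]), 0.68), (array([ 0.3792, -0.235 ]), 0.67)]
vials [(array([0.7215, 0.0142]), 0.55), (array([0.7116, 0.0957]), 0.52)]
```

View pics/end.png

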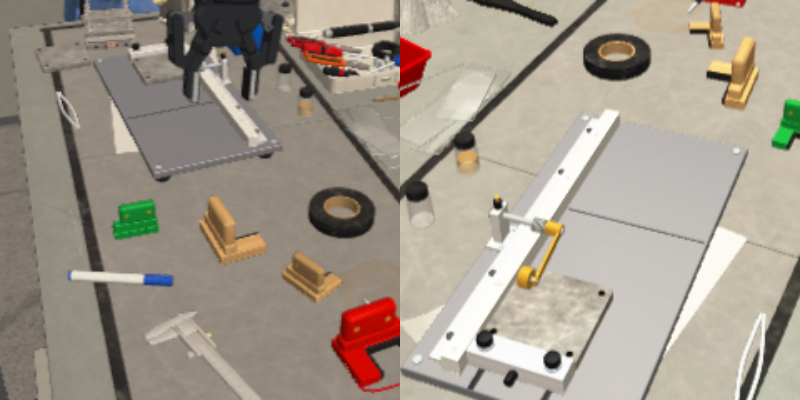

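The final picture shows the larger wooden stick standing upright on the bench (left half, around 232,232). The plate is at the stop with the roller on its margin (right half, around 527,276). The vials are where they were, and the gripper is clear of everything.

```bash
python3 -c "
from rig import arm
print(arm.sign_off())"
```

```text
the job is handed in; nothing more can be done
None
```

I loaded the plate with the larger wooden push stick and handed the job in at about 25 s on the robot's clock.

- **Pressing:** I pressed the plate to the fence while its front edge was still about 44 mm short of the black line.
- **Feeding:** I fed it under the roller to the hard stop. The stick's lateral position stayed within about 1 mm all the way, so the plate kept to the fence.
- **Push stick and vials:** I stood the stick upright on the bench at about (0.483, -0.298), clear of the jig. The vials were not touched.

**Last checks**
- **At the stop:** two further pushes of about 10 N gave no real advance. The wrist picture shows no gap between plate and stop, and the stop bar itself hides that edge from the scene camera.
- **Forces:** feeding took about 4–11 N. The highest push reading was during the first press on the fence, about 16 N sideways and 21 N in all with the stick bearing on the bed. These are readings at the end of each move, so a brief higher peak in between would not show.

**What disagreed or went less well**
- **Tool tilt:** the tool slowly tilted, to about 14°, while pushing. The stick was therefore let go tilted by about 10° and settled flat on its sole; the final picture shows it standing.
- **Set-down force:** setting the stick down gave about 21 N at the wrist, most of it downwards.
- **Networks and fits:** the last scene picture's network missed the stick, but the side camera and the picture itself show it. The outline fits of the plate at the stop were unreliable because it was partly hidden, so I judged that by feel and by picture.

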